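# Set up the nozzle soak and uncap the cleaner

### The job

Set up the piping nozzles for their soak: stand the two stray ones, upright and right down on the floor of the steel soak tray, over the free post of their own size's row: the large nozzle over the free thick post, the small one over the free thin post. Then open the cleaner bottle: press its red safety cap down, keep it down while you twist it anticlockwise until it comes free, and lift it off. Finish while still holding the cap level, about 10 cm up, straight above the open neck; the bottle stays upright in its holder, and the nozzles already racked, the timer and the label roll stay where they are.

Things in the scene. Friction and masses are not known exactly. Their poses are not given: they have to be found in the camera images.
- large_nozzle: stray large bright steel piping nozzle, hollow, open below: straight outside 36 mm across up to 29 mm, then a cone to 16 mm across at 52 mm; wall 1.6 mm, 30 g. Origin: centre of its open underside, z axis up through the tip. Stands upright on the table at the right
- small_nozzle: stray small bright steel piping nozzle, hollow, open below: straight outside 26 mm across up to 22 mm, then a cone to 12 mm across at 39 mm; wall 1.6 mm, 18 g. Origin: centre of its open underside, z axis up through the tip. Stands upright on the table at the right
- soak_tray: low fixed steel tray at the left, 156 (x) by 166 (y) mm, rim 14 mm high, floor 3 mm thick; origin: centre of its underside. On its floor two rows of three white posts along y: thick posts at x = +32 mm for large nozzles, thin posts at x = -32 mm for small ones, each at y = -50, 0, +50 mm. Those at 0 and +50 are taken, those at -50 are free
- thick_post_free (a point): foot of the free thick post (25 mm across, 22 mm tall, its top 6 mm tapered), on its axis and on the tray floor; axes as the tray's. A seated large nozzle has its origin here, with about 4 mm of play to each side. A small nozzle does not go over it
- thin_post_free (a point): foot of the free thin post (16 mm across, 16 mm tall, its top 5 mm tapered), on its axis and on the tray floor; axes as the tray's. A seated small nozzle has its origin here, with about 3 mm of play to each side
- bottle: white square cleaner bottle with a blue label, 88 by 88 mm, its shoulders closing in to the neck at 115 mm, about 0.85 kg. Origin: centre of its underside, z up. It stands loose, with 2 mm of play, in its holder, which keeps it from turning
- bottle_holder: square steel holder, fixed, open at the top, 98 mm outside, 92 mm inside, 34 mm high, floor 3 mm, with two screw ears. Origin: centre of its underside, axes along its sides. Behind it a wall rises along the far edge of the table, at about x = 0.64 m in the world
- cap: red ribbed push-and-turn cap, round, 52 mm across, 30 mm tall, 47 g; take it by its sides. Origin: centre of its lower rim, z up. At the start it is locked: origin 124 mm above the bottle's underside (9 mm above the shoulder), x axis along the bottle's x. Pressed down it sinks against a spring, 8 N at first and 12 N at 5 mm, and bottoms at 6.5 mm
- cap_top (a point): centre of the cap's flat top, 30 mm above its lower rim; white arrows show the way to turn. Sunk less than 4 mm the lock blocks it. Sunk 5 to 6 mm it turns anticlockwise seen from above, is free from 0.70 rad (40 degrees) and meets a stop at about 1.4 rad: aim at 1.05 rad (60 degrees); then it springs up a little and lifts straight off. Clockwise it is blocked
- neck_rim (a point): centre of the bottle neck's upper rim, 135.5 mm above the bottle's underside, inside the cap at the start; axes as the bottle's. The neck is 32 mm across, 44 mm over its three lugs
- rack_large_a: large nozzle like the stray one; already stands over a thick post in the soak tray; leave it there
- rack_large_b: large nozzle like the stray one; already stands over a thick post in the soak tray; leave it there
- rack_small_a: small nozzle like the stray one; already stands over a thin post in the soak tray; leave it there
- rack_small_b: small nozzle like the stray one; already stands over a thin post in the soak tray; leave it there
- timer: kitchen timer, red upper half on white, 66 mm across, 49 mm tall; bystander at the left, near the robot. Origin: centre of its underside
- labels: roll of round stickers lying flat, 79 mm across, 36 mm tall; bystander at the back. Origin: centre of its underside
There are look-alikes about, which are no part of the job. Leave any purple look-alike of the large_nozzle alone.

How it is judged:
By the outcome, as a careful person would: the job done as asked, in the order asked, and still so for the second after the job is handed in, while the arm keeps its last pose, push and grip.
It also fails if it takes over 72 s, if anything falls off the work surface, if the arm or the gripper's body presses on something with over 40 N, if the wrist force passes 120 N, or if a joint passes its speed limit or range.

### The arm

A 6-joint arm with a two-finger parallel gripper is mounted at the origin on the work surface; the furniture and walls round the work are solid. World frame = base frame: x ahead of the robot, y to its left, z up, the work surface at z = 0. Lengths are in m, angles in rad, forces in N, time in s.
With the tool pointing down it reaches from about 0.325 to 0.75 m from the base axis. Payload 7.6 kg.
Tool frame: the origin (TCP) lies at the very end of the fingers, on their centre line; the grasp point (between the pads) lies 19 mm behind it; z points along the fingers, y is the line along which they close (so a half turn about z gives the same grasp; the last joint's range is limited). The gripper opens to 85 mm and grips with 20 to 120 N. Pads are 22 mm wide; open, the fingers measure 114 mm over their backs; the gripper's body (76 mm by 85 mm) begins 54 mm behind the grasp point. The pads swing forward as they close: fully open they stand 13 mm farther back than shut.
Start: joints at [-1.246, 0.052, 1.401, -0, 1.689, -0.07], TCP at [0.202, -0.485, 0.231] pointing down, gripper open.
Joint ranges: [-2.9, 2.9], [-0.91, 2.17], [0.12, 2.37], [-1.06, 4.2], [0.26, 2.73], [-2.93, 2.93]. Speed limits (rad/s): [2.57, 2.57, 3.01, 3.14, 3.14, 3.14].

### API

Orientations are given as a unit quaternion [x, y, z, w].
In Python, from workcell import env gives the robot as it stands. The module is installed in compiled form; this text tells all that it offers.
- The arm moves only by the tool arm_command, never from a script. Its argument "motion" is a list of rows, each an object of numbers: "claw": the finger opening in m, from 0 to 0.0854; "x", "y", "z": the shift along the world's x, y, z in m; "rx", "ry", "rz": the turn, a rotation vector about the world's x, y, z in rad. A call has 1 to 5 rows; each row is the pose to reach, as a shift and turn from the pose commanded when the call began; what a row does not reach only later rows make up. A row lasts 1/12 s, in which the tool goes at most 41.7 mm and 7.16 degrees, less where a joint would pass 70% of its speed; a pose out of reach is approached as far as the arm can. A call with a gripper value outside its range is refused whole. The fingers move at their own pace and stop on an object; "grip_force" is the grip in N (left out, the last holds). Time passes only in rows, so rows that repeat a pose let the fingers close. It gives the time, the measured TCP pose, the force, the opening and the grip force at its end, in the units of the state.
- env.observe(): the state, without advancing time (a new reading comes with each control period).
- env.grab_frame(name): name is "side" or "top"; returns a dict with "pixels" (384x512x3 uint8, red, green, blue), "fov_y" (degrees; the focal length in pixels is half the picture's height over the tangent of half this angle, whatever the lens; pixels are square), "cx", "cy" (the principal point, pixels), "k1" (the pictures are not rectified: a ray, as slopes to the right and down, at radius r is drawn at 1 + k1 r^2 times it, then the intrinsics apply), "T" (4x4, takes a point from camera to world coordinates). Camera axes: x right, y down, z forward; pixel columns grow to the right and rows downward; lengths in m; the calibration is good to about 2 mm. A picture is of the moment at which its call begins. There is no depth.
- env.close_job(): hands the job in; it is judged then, once.
The state is a dict: "time_s": time; "qpos": joint angles; "joint_vel": joint speeds; "joint_torque": joint torques, N m; "tcp_pos": TCP position; "eef_rot": TCP orientation; "contact_force": force on the tool from outside, world axes, zero at the start; "ft_torque": the same for the moment, N m; "width": finger opening in m; "gripper_force": force on a finger pad.
Only numpy, scipy, OpenCV 4.12 (cv2) and the standard library are available. Lean on these libraries where they do the work, as an engineer would, in place of code of your own. Each camera call takes 0.05 s, during which the arm holds its last target. There are 200 camera calls.

## Working session

There is one attempt and no reset: what is moved stays moved. The work goes in short steps, Python scripts to look and compute and a tool call to move; the robot and the scene stay as the last step left them, time stands still between calls to the robot, and variables do not carry over. Pictures are saved under pics/ and viewed, at most 10 in all, crops included, and the job is handed in when it is done.

Besides the shell and the picture viewer there is one more tool, called after "Emit:" by a JSON object that holds its "api" and its "payload". arm_command: Moves the arm, as the interface text tells. Its arguments: {"type":"object","properties":{"motion":{"type":"array","items":{"type":"object","properties":{"claw":{"type":"number"},"x":{"type":"number"},"y":{"type":"number"},"z":{"type":"number"},"rx":{"type":"number"},"ry":{"type":"number"},"rz":{"type":"number"}}}},"grip_force":{"type":"number"}},"required":["motion"]}

```bash
mkdir -p pics
cat > h.py <<'E'
import numpy as np, cv2, pickle
def grab(env,n,tag):
    f=env.grab_frame(n); pickle.dump(f,open(f'pics/{tag}.pkl','wb')); cv2.imwrite(f'pics/{tag}.png',f['pixels'][:,:,::-1]); return f
def load(tag): return pickle.load(open(f'pics/{tag}.pkl','rb'))
def K(f):
    h=f['pixels'].shape[0]; F=h/2/np.tan(np.radians(f['fov_y'])/2)
    return np.array([[F,0,f['cx']],[0,F,f['cy']],[0,0,1.]]),np.array([f['k1'],0,0,0.])
def ray(f,p):
    k,d=K(f); u=cv2.undistortPoints(np.array([[p]],float),k,d)[0,0]
    T=np.array(f['T']); r=T[:3,:3]@[u[0],u[1],1]; return T[:3,3],r/np.linalg.norm(r)
def proj(f,P):
    k,d=K(f); Ti=np.linalg.inv(np.array(f['T'])); P=np.atleast_2d(np.array(P,float))
    return cv2.projectPoints(P,cv2.Rodrigues(Ti[:3,:3])[0],Ti[:3,3],k,d)[0][:,0]
def onz(f,p,z):
    o,r=ray(f,p); return o+r*(z-o[2])/r[2]
def tri(f,p,g,q):
    a,r=ray(f,p); b,s=ray(g,q)
    t=np.linalg.lstsq(np.stack([r,-s],1),b-a,rcond=None)[0]
    P,Q=a+t[0]*r,b+t[1]*s; return (P+Q)/2,np.linalg.norm(P-Q)
E
python3 - <<'E'
from h import *
from workcell import env
for n in('side','top'):
    f=grab(env,n,n+'0'); print(n,f['fov_y'],f['cx'],f['cy'],f['k1']);print(np.round(f['T'],4))
s=env.observe(); print({k:np.round(v,3) for k,v in s.items()})
E
```

```text
side 46.891534430640704 260.8751620407678 200.50436005977232 -0.07642772643522684
[[-0.8478 -0.2578  0.4635  0.0108]
 [-0.5303  0.3945 -0.7505  0.7267]
 [ 0.0106 -0.882  -0.4711  0.5884]
 [ 0.      0.      0.      1.    ]]
top 47.52091546975528 255.61505621561955 185.3292482811055 -0.0944895196674456
[[-0.0101 -0.9944  0.1049  0.3071]
 [-0.9999  0.0099 -0.0028  0.016 ]
 [ 0.0017 -0.105  -0.9945  1.3052]
 [ 0.      0.      0.      1.    ]]
{'time_s': np.float64(0.1), 'qpos': array([-1.246,  0.053,  1.402, -0.   ,  1.689, -0.07 ]), 'joint_vel': array([ 0.   , -0.002, -0.002,  0.   , -0.001,  0.001]), 'joint_torque': array([ 1.0000e-03, -3.8258e+01, -3.6099e+01, -0.0000e+00,  5.0000e-03,
       -0.0000e+00]), 'tcp_pos': array([ 0.202, -0.484,  0.231]), 'eef_rot': array([ 0.981,  0.196, -0.   , -0.001]), 'contact_force': array([-0.317, -0.319,  0.089]), 'ft_torque': array([-0.039, -0.022,  0.055]), 'gripper_force': np.float64(0.0), 'width': np.float64(0.086)}
```

View pics/side0.png

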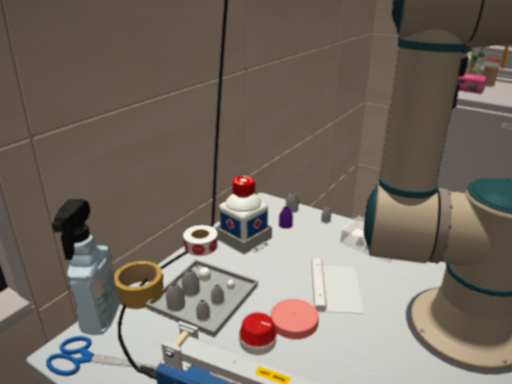

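View pics/top0.png

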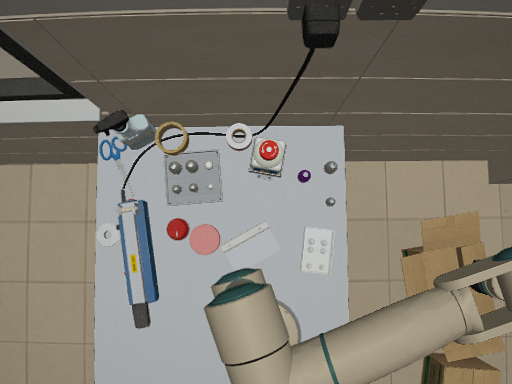

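Side: the strays are large at about (292,201) and small at (326,215), with a purple look-alike at (286,216). Top: large (330,167), small (330,202), purple (304,176). The two bright steel ones fit the description. The free posts are at top (209,165) and (209,187). I'll confirm this in an enlarged crop.

Run:
```python
from h import *
s=cv2.imread('pics/side0.png');t=cv2.imread('pics/top0.png')
def c(i,x,y,w,h,k): return cv2.resize(i[y:y+h,x:x+w],(w*k,h*k),interpolation=cv2.INTER_CUBIC)
a=np.hstack([c(t,290,150,50,60,5),c(t,240,130,50,60,5),c(t,162,146,60,60,5)])
b=np.hstack([c(s,215,172,80,60,5),c(s,270,185,80,60,5)])
W=800;im=np.vstack([np.hstack([x,np.zeros((x.shape[0],W-x.shape[1],3),np.uint8)]) for x in(a,b)])
cv2.imwrite('pics/crop1.png',im);print(im.shape)
```

```text
(600, 800, 3)
```

View pics/crop1.png

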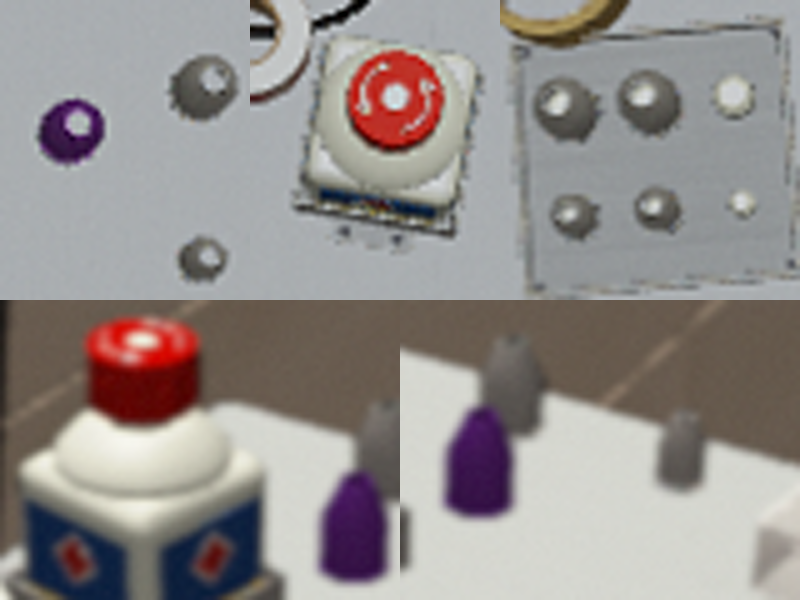

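The crop confirms it: the purple nozzle is the look-alike, and the two grey steel ones are the strays. The free posts are the white ones in the tray's right column, thick on top and thin below.

Run:
```python
from h import *
s=load('side0');t=load('top0')
for n,p,q in [('L',(332,165.8),(292.2,192.6)),('S',(331.8,199.8),(326.8,207.6)),('P',(305.2,174),(286.5,206)),('cap',(268.8,149),(243.2,180.2)),('thick',(208.6,164.6),(204,271)),('thin',(210,186.2),(230,284))]:
    P,e=tri(t,p,s,q);print(n,P.round(4),round(e,4))
# tray corners from top crop (rim z 14mm)
c=[onz(t,((u-500+.5)/5+161.5,(v+.5)/5+145.5),.014) for u,v in[(515,46),(779,24),(800,274),(533,292)]]
print(np.round(c,4),np.mean(c,0))
# racked tips from top
for n,u,v,z in[('La',556,103,.055),('Lb',642,90,.055),('Sa',570,208,.042),('Sb',656,200,.042),('thick',735,95,.025),('thin',742,203,.019)]:
    print(n,onz(t,((u-500+.5)/5+161.5,(v+.5)/5+145.5),z).round(4))
# bottle shoulders corners / holder front corners
for n,u,v,z in[('bl',330,40,.10),('br',482,75,.10),('hfl',300,208,.034),('hfr',452,235,.034)]:
    print(n,onz(t,((u-250+.5)/5+239.5,(v+.5)/5+129.5),z).round(4))
```

```text
L [ 0.4933 -0.211   0.052 ] 0.0021
S [ 0.3933 -0.211   0.0367] 0.0061
P [ 0.4684 -0.1323  0.0551] 0.0046
cap [ 0.5244 -0.0243  0.155 ] 0.0033
thick [0.5057 0.1517 0.0183] 0.0018
thin [0.4415 0.1482 0.0095] 0.0023
[[0.5385 0.2856 0.014 ]
 [0.55   0.1262 0.014 ]
 [0.3993 0.1138 0.014 ]
 [0.3901 0.273  0.014 ]] [0.46948381 0.19967001 0.014     ]
La [0.4973 0.2526 0.055 ]
Lb [0.5043 0.2024 0.055 ]
Sa [0.4372 0.2462 0.042 ]
Sb [0.4414 0.1958 0.042 ]
thick [0.5054 0.1515 0.025 ]
thin [0.4415 0.1478 0.019 ]
bl [0.5693 0.0113 0.1   ]
br [ 0.5485 -0.0739  0.1   ]
hfl [0.4832 0.0298 0.034 ]
hfr [ 0.4663 -0.0594  0.034 ]
```

```bash
cat >> h.py <<'E'
def rings(spec):
    a=np.linspace(0,2*np.pi,48,endpoint=False)
    return np.vstack([np.c_[r*np.cos(a),r*np.sin(a),0*a+z] for r,z in spec])
LN=rings([(.018,0),(.018,.029),(.008,.052)]);SN=rings([(.013,0),(.013,.022),(.006,.039)]);CAP=rings([(.026,0),(.026,.03)])
def edges(f,pts):  # silhouette bbox centre+centroid by supersampled hull
    p=proj(f,pts); h=cv2.convexHull(p.astype(np.float32)); m=cv2.moments(h); return np.array([m['m10']/m['m00'],m['m01']/m['m00']]),m['m00']
def blob(mask,near,r):
    n,l,st,c=cv2.connectedComponentsWithStats(mask.astype(np.uint8))
    i=min(range(1,n),key=lambda i:np.hypot(*(c[i]-near)) if st[i,4]>15 else 1e9); return c[i],st[i,4]
E
python3 - <<'E'
from h import *
from scipy.optimize import least_squares
s=load('side0');t=load('top0')
def hs(f): return cv2.cvtColor(f['pixels'],cv2.COLOR_RGB2HSV).astype(int), f['pixels'].astype(int)
def red(f): h,_=hs(f); return ((h[...,0]<8)|(h[...,0]>172))&(h[...,1]>150)&(h[...,2]>70)
def fill(m):
    c,_=cv2.findContours(m.astype(np.uint8),cv2.RETR_EXTERNAL,cv2.CHAIN_APPROX_NONE);o=np.zeros(m.shape,np.uint8);cv2.drawContours(o,c,-1,1,-1);return o
# cap
ct,at=blob(fill(red(t)),(269,150),0);cs,as_=blob(fill(red(s)),(243,187),0);print(ct,at,cs,as_)
r=least_squares(lambda v:np.r_[edges(t,CAP+v)[0]-ct,edges(s,CAP+v)[0]-cs],[.524,-.024,.125]);print('cap',r.x.round(4),r.fun.round(2),edges(t,CAP+r.x)[1],edges(s,CAP+r.x)[1])
for n,M,xy,pt,ps in[('L',LN,[.493,-.211],(330,167),(292,201)),('S',SN,[.393,-.211],(330,202),(326,215))]:
    out=[]
    for f,p in((t,pt),(s,ps)):
        g=cv2.cvtColor(f['pixels'],cv2.COLOR_RGB2GRAY).astype(int)
        x,y=p;w=f['pixels'][y-14:y+15,x-14:x+15].astype(int)
        bg=np.median(g[y-14:y+15,x-14:x+15]) if f is t else 190
        m=np.zeros(g.shape,bool);m[y-11:y+12,x-11:x+12]=(g<bg-30)[y-11:y+12,x-11:x+12]
        out.append(blob(fill(m),p,0)); print(n,out[-1],bg)
    z=lambda v:np.r_[v,0.0]
    r=least_squares(lambda v:edges(t,M+z(v))[0]-out[0][0],xy);print(n,'top',r.x.round(4),edges(t,M+z(r.x))[1],'side proj',edges(s,M+z(r.x)),'z tip tri later')
# side posts, white blobs
for p,P in(((204,271),(.5052,.1518)),((230,284),(.4413,.1477))):
    g=cv2.cvtColor(s['pixels'],cv2.COLOR_RGB2GRAY);x,y=p;print(g[y-8:y+10,x-9:x+10]);
    M=rings([(.0125,0),(.0125,.016),(.0095,.022)]) if p[0]<210 else rings([(.008,0),(.008,.011),(.006,.016)])
    print(edges(s,M+[*P,.003]))
E
```

```text
[268.61971831 149.48591549] 284 [243.20670391 185.9972067 ] 358
cap [ 0.5248 -0.0244  0.1254] [ 0.38  0.79 -0.79 -0.1 ] 323.8640734087676 446.18382300122175
L (array([330.09027778, 167.10416667]), np.int32(144)) 172.0
L (array([291.95205479, 199.97260274]), np.int32(438)) 190
L top [ 0.4958 -0.2112] 137.27765806694515 side proj (array([290.5288656 , 202.57847223]), 240.66855566808954) z tip tri later
S (array([330.01351351, 201.51351351]), np.int32(74)) 172.0
S (array([326.96140351, 211.08070175]), np.int32(285)) 190
S top [ 0.3928 -0.2088] 70.97363246115856 side proj (array([324.76798034, 214.97606252]), 141.26493006502278) z tip tri later
[[ 71  73  78  81  80  84  91 101 117 134 150 166 176 187 196 203 206 208
  211]
 [ 76  86  93  95  91  87  81  81  84  92 103 118 134 150 167 178 186 197
  202]
 [ 97 103 109 120 124 119 105  93  85  83  83  86  92 105 120 135 152 167
  178]
 [130 123 129 148 158 155 145 134 126 122 112 101  89  83  83  94 104 121
  137]
 [161 155 156 168 175 179 182 188 190 188 180 162 134 102  84  77  79  86
   94]
 [177 172 172 176 182 193 212 227 232 233 231 
[... 1881 characters left out ...]
 171 174 175 172 158 136 123 123 124 120 112 116 138 161 171 173 172
  174]
 [144 165 174 174 174 163 140 123 117 116 115 114 122 145 163 174 173 171
  171]
 [127 153 171 176 175 169 156 136 126 122 122 128 141 157 169 171 172 170
  170]
 [107 136 161 171 175 173 165 158 147 143 144 149 159 167 173 171 172 168
  170]
 [ 91 115 146 166 172 174 172 169 164 165 164 166 170 172 172 171 169 170
  170]
 [ 84  95 128 157 171 173 173 173 170 171 171 172 172 172 170 168 170 169
  172]
 [ 80  87 113 148 168 171 170 170 171 171 172 171 171 170 170 169 171 172
  173]
 [ 80  83 110 145 165 171 171 170 171 172 173 173 170 170 169 169 172 173
  176]]
(array([229.68242959, 283.69766521]), 70.39639564487152)
```

Emit:
{"api": "arm_command", "payload": {"motion": [{"x": 0.033,"y": 0.03,"z": -0.008,"rz": 0.12,"claw": 0.07},{"x": 0.066,"y": 0.06,"z": -0.016,"rz": 0.24,"claw": 0.07},{"x": 0.1,"y": 0.09,"z": -0.024,"rz": 0.36,"claw": 0.07},{"x": 0.1,"y": 0.09,"z": -0.03,"rz": 0.416,"claw": 0.07},{"x": 0.1,"y": 0.09,"z": -0.03,"rz": 0.416,"claw": 0.07}]}}

```text
invalid input
```

Emit:
{"api": "arm_command", "payload": {"motion": [{"x": 0.033,"y": 0.03,"z": -0.008,"rz": 0.12,"claw": 0.07},{"x": 0.066,"y": 0.06,"z": -0.016,"rz": 0.24,"claw": 0.07},{"x": 0.1,"y": 0.09,"z": -0.024,"rz": 0.36,"claw": 0.07},{"x": 0.1,"y": 0.09,"z": -0.03,"rz": 0.416,"claw": 0.07},{"x": 0.1,"y": 0.09,"z": -0.03,"rz": 0.416,"claw": 0.07}]}}

```text
invalid input
```

Emit:
{"api": "arm_command", "payload": {"motion": [{"x": 0.03,"y": 0.03,"z": -0.008,"rz": 0.12,"claw": 0.07},{"x": 0.06,"y": 0.06,"z": -0.016,"rz": 0.24,"claw": 0.07},{"x": 0.0925,"y": 0.09,"z": -0.024,"rz": 0.36,"claw": 0.07},{"x": 0.0925,"y": 0.093,"z": -0.03,"rz": 0.416,"claw": 0.07},{"x": 0.0925,"y": 0.093,"z": -0.03,"rz": 0.416,"claw": 0.07}]}}

```text
invalid input
```

Emit:
{"api": "arm_command", "payload": {"motion": [{"x": 0.033,"y": 0.03,"z": -0.008,"rx": 0,"ry": 0,"rz": 0.12,"claw": 0.07},{"x": 0.066,"y": 0.06,"z": -0.016,"rx": 0,"ry": 0,"rz": 0.24,"claw": 0.07},{"x": 0.1,"y": 0.09,"z": -0.024,"rx": 0,"ry": 0,"rz": 0.36,"claw": 0.07},{"x": 0.1,"y": 0.09,"z": -0.03,"rx": 0,"ry": 0,"rz": 0.416,"claw": 0.07}], "grip_force": 30}}

```text
time_s: 0.43
tcp_pos: [0.3048, -0.3915, 0.2008]
eef_rot: [0.917, 0.399, 0.001, -0.0]
contact_force: [-0.8, -0.1, 0.1]
width: 0.0701
gripper_force: 0.0
```

Emit:
{"api": "arm_command", "payload": {"motion": [{"x": 0.03,"y": 0.03,"z": -0.01,"rx": 0,"ry": 0,"rz": 0.12,"claw": 0.07},{"x": 0.06,"y": 0.06,"z": -0.02,"rx": 0,"ry": 0,"rz": 0.24,"claw": 0.07},{"x": 0.095,"y": 0.09,"z": -0.03,"rx": 0,"ry": 0,"rz": 0.36,"claw": 0.07},{"x": 0.095,"y": 0.09,"z": -0.03,"rx": 0,"ry": 0,"rz": 0.416,"claw": 0.07}], "grip_force": 30}}

```text
time_s: 0.77
tcp_pos: [0.3994, -0.3004, 0.1693]
eef_rot: [0.815, 0.58, 0.001, -0.002]
contact_force: [0.4, 0.2, -0.3]
width: 0.0699
gripper_force: 0.0
```

Emit:
{"api": "arm_command", "payload": {"motion": [{"x": 0.03,"y": 0.03,"z": -0.01,"rx": 0,"ry": 0,"rz": 0.12,"claw": 0.07},{"x": 0.06,"y": 0.06,"z": -0.02,"rx": 0,"ry": 0,"rz": 0.24,"claw": 0.07},{"x": 0.095,"y": 0.09,"z": -0.03,"rx": 0,"ry": 0,"rz": 0.36,"claw": 0.07},{"x": 0.095,"y": 0.09,"z": -0.03,"rx": 0,"ry": 0,"rz": 0.416,"claw": 0.07},{"x": 0.095,"y": 0.09,"z": -0.03,"rx": 0,"ry": 0,"rz": 0.416,"claw": 0.07}], "grip_force": 30}}

```text
time_s: 1.18
tcp_pos: [0.4929, -0.2121, 0.1397]
eef_rot: [0.679, 0.734, -0.0, -0.001]
contact_force: [-0.5, -0.4, 0.1]
width: 0.07
gripper_force: 0.0
```

Emit:
{"api": "arm_command", "payload": {"motion": [{"x": 0.0015,"y": 0.001,"z": -0.035,"rx": 0,"ry": 0,"rz": 0,"claw": 0.07},{"x": 0.0015,"y": 0.001,"z": -0.07,"rx": 0,"ry": 0,"rz": 0,"claw": 0.07},{"x": 0.0015,"y": 0.001,"z": -0.1,"rx": 0,"ry": 0,"rz": 0,"claw": 0.07},{"x": 0.0015,"y": 0.001,"z": -0.12,"rx": 0,"ry": 0,"rz": 0,"claw": 0.07},{"x": 0.0015,"y": 0.001,"z": -0.136,"rx": 0,"ry": 0,"rz": 0,"claw": 0.07}], "grip_force": 30}}

```text
time_s: 1.6
tcp_pos: [0.4915, -0.214, 0.0029]
eef_rot: [0.682, 0.731, -0.001, -0.002]
contact_force: [-0.1, -0.4, 0.4]
width: 0.0704
gripper_force: 0.0
```

Emit:
{"api": "arm_command", "payload": {"motion": [{"x": 0,"y": 0,"z": 0,"rx": 0,"ry": 0,"rz": 0,"claw": 0.07},{"x": 0,"y": 0,"z": 0,"rx": 0,"ry": 0,"rz": 0,"claw": 0.045},{"x": 0,"y": 0,"z": 0,"rx": 0,"ry": 0,"rz": 0,"claw": 0.03},{"x": 0,"y": 0,"z": 0,"rx": 0,"ry": 0,"rz": 0,"claw": 0.03},{"x": 0,"y": 0,"z": 0,"rx": 0,"ry": 0,"rz": 0,"claw": 0.03}], "grip_force": 30}}

```text
time_s: 2.02
tcp_pos: [0.4943, -0.2145, 0.0074]
eef_rot: [0.681, 0.732, 0.0, 0.002]
contact_force: [-2.0, -1.8, 6.0]
width: 0.0355
gripper_force: 29.9
```

Emit:
{"api": "arm_command", "payload": {"motion": [{"x": 0,"y": 0,"z": 0.02,"rx": 0,"ry": 0,"rz": 0,"claw": 0.03},{"x": 0,"y": 0,"z": 0.05,"rx": 0,"ry": 0,"rz": 0,"claw": 0.03},{"x": 0,"y": 0,"z": 0.08,"rx": 0,"ry": 0,"rz": 0,"claw": 0.03},{"x": 0,"y": 0,"z": 0.1,"rx": 0,"ry": 0,"rz": 0,"claw": 0.03},{"x": 0,"y": 0,"z": 0.1,"rx": 0,"ry": 0,"rz": 0,"claw": 0.03}], "grip_force": 30}}

```text
time_s: 2.43
tcp_pos: [0.496, -0.2149, 0.1117]
eef_rot: [0.681, 0.732, 0.001, 0.005]
contact_force: [-0.2, -0.0, 0.3]
width: 0.0356
gripper_force: 30.2
```

Run:
```python
from h import *
from workcell import env
for i in range(3):
    s=env.observe();print(np.round(s['tcp_pos'],4),np.round(s['eef_rot'],3),np.round(s['contact_force'],1),s['width'],np.round(s['qpos'],3)); f=grab(env,'side','side1')
x=proj(f,[s['tcp_pos']])[0].astype(int);im=cv2.imread('pics/side1.png')
a=im[max(0,x[1]-50):x[1]+40,x[0]-60:x[0]+60];cv2.imwrite('pics/c2.png',cv2.resize(a,None,fx=6,fy=6,interpolation=cv2.INTER_CUBIC));print(x)
```

```text
[ 0.496  -0.2149  0.1117] [0.681 0.732 0.001 0.005] [-0.2 -0.   0.3] 0.03557830964837953 [-0.477  0.159  1.528  0.     1.445 -0.549]
[ 0.495  -0.2144  0.1088] [0.681 0.732 0.001 0.003] [ 0.6 -0.1 -1.4] 0.03571373971132318 [-0.477  0.161  1.531  0.     1.443 -0.549]
[ 0.494  -0.2138  0.1065] [0.681 0.732 0.    0.001] [-0.1  0.3 -0.7] 0.035546950743065374 [-0.477  0.163  1.534  0.     1.442 -0.549]
[293 173]
```

View pics/c2.png

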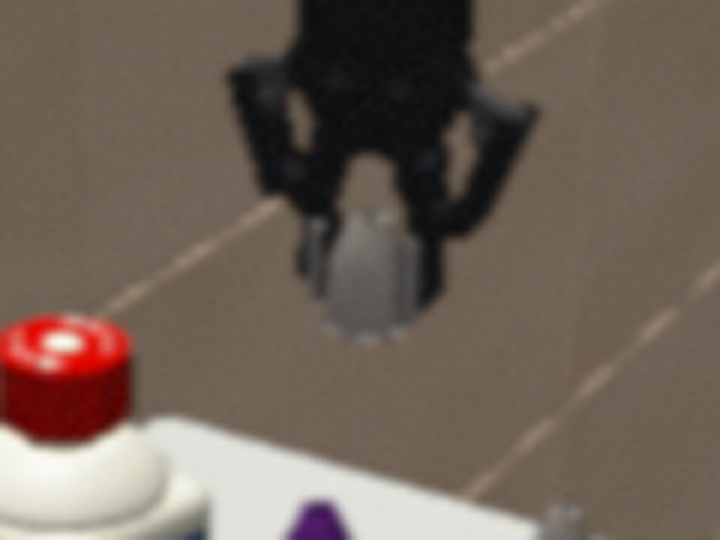

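Run:
```python
from h import *
from workcell import env
from scipy.spatial.transform import Rotation as R
s=env.observe();p=s['tcp_pos'];print(p.round(4),R.from_quat(s['eef_rot']).as_matrix().round(3))
f=load('side1')
for dy in(-.004,0,.004,.008):
  for z in(-.007,-.003):
    b=p+[0,dy,z];print(dy,z,proj(f,[b+[0,0,.052],b-[0,0,0]]).round(1).tolist(), edges(f,LN+b)[0].round(1))
```

```text
[ 0.4932 -0.2135  0.105 ] [[-0.072  0.997 -0.   ]
 [ 0.997  0.072  0.   ]
 [ 0.    -0.    -1.   ]]
-0.004 -0.007 [[294.7, 157.7], [293.8, 176.0]] [294.1 168.6]
-0.004 -0.003 [[294.7, 156.3], [293.8, 174.6]] [294.2 167.2]
0 -0.007 [[293.9, 158.2], [293.0, 176.6]] [293.4 169.2]
0 -0.003 [[294.0, 156.8], [293.1, 175.2]] [293.5 167.8]
0.004 -0.007 [[293.2, 158.7], [292.3, 177.1]] [292.7 169.7]
0.004 -0.003 [[293.3, 157.3], [292.4, 175.7]] [292.7 168.3]
0.008 -0.007 [[292.5, 159.2], [291.6, 177.7]] [291.9 170.2]
0.008 -0.003 [[292.5, 157.8], [291.7, 176.3]] [292.  168.8]
```

Emit:
{"api": "arm_command", "payload": {"motion": [{"x": 0,"y": 0,"z": 0.035,"rx": 0,"ry": 0,"rz": 0,"claw": 0.03},{"x": 0,"y": 0,"z": 0.07,"rx": 0,"ry": 0,"rz": 0,"claw": 0.03},{"x": 0,"y": 0,"z": 0.105,"rx": 0,"ry": 0,"rz": 0,"claw": 0.03},{"x": 0,"y": 0.02,"z": 0.12,"rx": 0,"ry": 0,"rz": 0,"claw": 0.03},{"x": 0,"y": 0.05,"z": 0.12,"rx": 0,"ry": 0,"rz": 0,"claw": 0.03}], "grip_force": 30}}

```text
time_s: 3.0
tcp_pos: [0.4943, -0.1651, 0.2286]
eef_rot: [0.682, 0.731, 0.001, 0.003]
contact_force: [1.0, 0.5, -0.5]
width: 0.0358
gripper_force: 30.3
```

Emit:
{"api": "arm_command", "payload": {"motion": [{"x": 0,"y": 0.035,"z": 0,"rx": 0,"ry": 0,"rz": 0,"claw": 0.03},{"x": 0,"y": 0.07,"z": 0,"rx": 0,"ry": 0,"rz": 0,"claw": 0.03},{"x": 0,"y": 0.105,"z": 0,"rx": 0,"ry": 0,"rz": 0,"claw": 0.03},{"x": 0,"y": 0.14,"z": 0,"rx": 0,"ry": 0,"rz": 0,"claw": 0.03},{"x": 0,"y": 0.175,"z": 0,"rx": 0,"ry": 0,"rz": 0,"claw": 0.03}], "grip_force": 30}}

```text
time_s: 3.42
tcp_pos: [0.4926, 0.013, 0.2236]
eef_rot: [0.681, 0.732, -0.001, -0.001]
contact_force: [1.3, 0.3, -0.4]
width: 0.0357
gripper_force: 30.3
```

Emit:
{"api": "arm_command", "payload": {"motion": [{"x": 0.005,"y": 0.035,"z": 0,"rx": 0,"ry": 0,"rz": 0,"claw": 0.03},{"x": 0.01,"y": 0.07,"z": 0,"rx": 0,"ry": 0,"rz": 0,"claw": 0.03},{"x": 0.012,"y": 0.105,"z": 0,"rx": 0,"ry": 0,"rz": 0,"claw": 0.03},{"x": 0.012,"y": 0.14,"z": -0.02,"rx": 0,"ry": 0,"rz": 0,"claw": 0.03},{"x": 0.012,"y": 0.14,"z": -0.05,"rx": 0,"ry": 0,"rz": 0,"claw": 0.03}], "grip_force": 30}}

```text
time_s: 3.83
tcp_pos: [0.5058, 0.1568, 0.176]
eef_rot: [0.679, 0.734, 0.002, 0.0]
contact_force: [0.6, 0.5, 0.3]
width: 0.0356
gripper_force: 30.3
```

Emit:
{"api": "arm_command", "payload": {"motion": [{"x": 0,"y": 0,"z": -0.03,"rx": 0,"ry": 0,"rz": 0,"claw": 0.03},{"x": 0,"y": 0,"z": -0.06,"rx": 0,"ry": 0,"rz": 0,"claw": 0.03},{"x": 0,"y": 0,"z": -0.08,"rx": 0,"ry": 0,"rz": 0,"claw": 0.03},{"x": 0,"y": 0,"z": -0.08,"rx": 0,"ry": 0,"rz": 0,"claw": 0.03},{"x": 0,"y": 0,"z": -0.08,"rx": 0,"ry": 0,"rz": 0,"claw": 0.03}], "grip_force": 30}}

```text
time_s: 4.25
tcp_pos: [0.5043, 0.1511, 0.0936]
eef_rot: [0.681, 0.732, -0.002, -0.001]
contact_force: [0.8, -0.4, 0.2]
width: 0.0358
gripper_force: 30.3
```

Run:
```python
from h import *
from workcell import env
for i in range(3):
    f=grab(env,'side','side2');s=env.observe();print(np.round(s['tcp_pos'],4),np.round(s['contact_force'],1),s['width'])
p=s['tcp_pos'];x=proj(f,[p])[0].astype(int);print(x);x0,y0=x[0]-55,x[1]-35;im=cv2.imread('pics/side2.png')
a=im[y0:y0+85,x0:x0+110];cv2.imwrite('pics/c3.png',cv2.resize(a,None,fx=7,fy=7,interpolation=cv2.INTER_CUBIC));print(x0,y0)
for b in(p-[0,0,.006],np.array([.5052,.1518,.003])):print(((edges(f,LN+b)[0]-[x0,y0])*7).round(1))
```

```text
[0.5055 0.1514 0.0956] [-0.2 -0.   0. ] 0.03563849142374368
[0.5062 0.1515 0.0967] [-0.9  0.   0.2] 0.03569468012116863
[0.5064 0.1515 0.0971] [ 0.7  0.3 -0.4] 0.0358091682759565
[201 239]
146 204
[384.2 205.7]
[403.2 457.3]
```

View pics/c3.png

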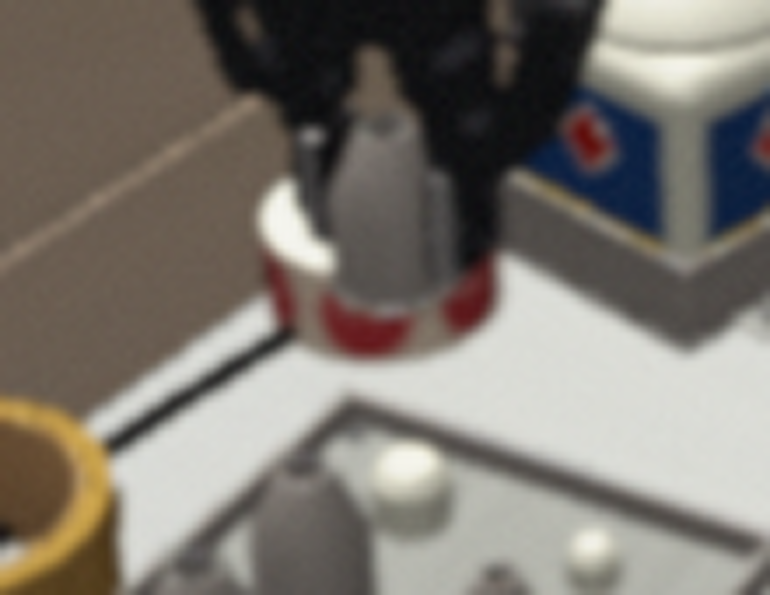

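Emit:
{"api": "arm_command", "payload": {"motion": [{"x": -0.001,"y": -0.001,"z": -0.03,"rx": 0,"ry": 0,"rz": 0,"claw": 0.03},{"x": -0.001,"y": -0.001,"z": -0.05,"rx": 0,"ry": 0,"rz": 0,"claw": 0.03},{"x": -0.001,"y": -0.001,"z": -0.06,"rx": 0,"ry": 0,"rz": 0,"claw": 0.03},{"x": -0.001,"y": -0.001,"z": -0.066,"rx": 0,"ry": 0,"rz": 0,"claw": 0.03},{"x": -0.001,"y": -0.001,"z": -0.07,"rx": 0,"ry": 0,"rz": 0,"claw": 0.03}], "grip_force": 30}}

```text
time_s: 4.82
tcp_pos: [0.505, 0.1505, 0.0259]
eef_rot: [0.681, 0.732, 0.001, 0.0]
contact_force: [-0.1, 1.0, 0.2]
width: 0.0356
gripper_force: 30.3
```

Emit:
{"api": "arm_command", "payload": {"motion": [{"x": 0,"y": 0,"z": -0.005,"rx": 0,"ry": 0,"rz": 0,"claw": 0.03},{"x": 0,"y": 0,"z": -0.01,"rx": 0,"ry": 0,"rz": 0,"claw": 0.03},{"x": 0,"y": 0,"z": -0.013,"rx": 0,"ry": 0,"rz": 0,"claw": 0.03},{"x": 0,"y": 0,"z": -0.016,"rx": 0,"ry": 0,"rz": 0,"claw": 0.03},{"x": 0,"y": 0,"z": -0.016,"rx": 0,"ry": 0,"rz": 0,"claw": 0.03}], "grip_force": 30}}

```text
time_s: 5.23
tcp_pos: [0.5049, 0.1505, 0.0104]
eef_rot: [0.681, 0.732, 0.0, 0.0]
contact_force: [-3.1, -0.7, 4.6]
width: 0.0356
gripper_force: 30.7
```

Emit:
{"api": "arm_command", "payload": {"motion": [{"x": 0,"y": 0,"z": 0,"rx": 0,"ry": 0,"rz": 0,"claw": 0.05},{"x": 0,"y": 0,"z": 0,"rx": 0,"ry": 0,"rz": 0,"claw": 0.05},{"x": 0,"y": 0,"z": 0,"rx": 0,"ry": 0,"rz": 0,"claw": 0.05},{"x": 0,"y": 0,"z": 0.02,"rx": 0,"ry": 0,"rz": 0,"claw": 0.05},{"x": 0,"y": 0,"z": 0.05,"rx": 0,"ry": 0,"rz": 0,"claw": 0.05}], "grip_force": 30}}

```text
time_s: 5.65
tcp_pos: [0.5022, 0.1499, 0.0566]
eef_rot: [0.681, 0.732, -0.003, -0.002]
contact_force: [0.6, 0.2, -0.5]
width: 0.0501
gripper_force: 0.0
```

Emit:
{"api": "arm_command", "payload": {"motion": [{"x": 0,"y": 0,"z": 0.035,"rx": 0,"ry": 0,"rz": 0,"claw": 0.05},{"x": 0,"y": 0,"z": 0.07,"rx": 0,"ry": 0,"rz": 0,"claw": 0.05},{"x": 0,"y": 0,"z": 0.105,"rx": 0,"ry": 0,"rz": 0,"claw": 0.05},{"x": -0.015,"y": -0.02,"z": 0.13,"rx": 0,"ry": 0,"rz": 0,"claw": 0.055},{"x": -0.03,"y": -0.05,"z": 0.13,"rx": 0,"ry": 0,"rz": 0,"claw": 0.06}], "grip_force": 30}}

```text
time_s: 6.07
tcp_pos: [0.4765, 0.1016, 0.1957]
eef_rot: [0.68, 0.733, 0.004, 0.003]
contact_force: [1.1, -1.1, -0.2]
width: 0.0598
gripper_force: 0.0
```

Emit:
{"api": "arm_command", "payload": {"motion": [{"x": -0.015,"y": -0.035,"z": 0,"rx": 0,"ry": 0,"rz": 0,"claw": 0.06},{"x": -0.03,"y": -0.07,"z": 0,"rx": 0,"ry": 0,"rz": 0,"claw": 0.06},{"x": -0.045,"y": -0.105,"z": 0,"rx": 0,"ry": 0,"rz": 0,"claw": 0.06},{"x": -0.055,"y": -0.14,"z": 0,"rx": 0,"ry": 0,"rz": 0,"claw": 0.06},{"x": -0.065,"y": -0.175,"z": 0,"rx": 0,"ry": 0,"rz": 0,"claw": 0.06}], "grip_force": 30}}

```text
time_s: 6.48
tcp_pos: [0.4085, -0.076, 0.1895]
eef_rot: [0.681, 0.732, 0.0, 0.0]
contact_force: [0.7, 0.2, 0.8]
width: 0.0602
gripper_force: 0.0
```

Emit:
{"api": "arm_command", "payload": {"motion": [{"x": -0.01,"y": -0.035,"z": 0,"rx": 0,"ry": 0,"rz": 0,"claw": 0.06},{"x": -0.017,"y": -0.07,"z": -0.01,"rx": 0,"ry": 0,"rz": 0,"claw": 0.06},{"x": -0.017,"y": -0.105,"z": -0.02,"rx": 0,"ry": 0,"rz": 0,"claw": 0.06},{"x": -0.017,"y": -0.1355,"z": -0.04,"rx": 0,"ry": 0,"rz": 0,"claw": 0.06},{"x": -0.017,"y": -0.1355,"z": -0.07,"rx": 0,"ry": 0,"rz": 0,"claw": 0.06}], "grip_force": 30}}

```text
time_s: 6.9
tcp_pos: [0.3931, -0.2152, 0.121]
eef_rot: [0.683, 0.731, -0.0, 0.003]
contact_force: [0.8, 0.3, 0.1]
width: 0.06
gripper_force: 0.0
```

Run:
```python
from h import *
from workcell import env
for i in range(3):
    f=grab(env,'side','side3');s=env.observe();print(np.round(s['tcp_pos'],4),np.round(s['eef_rot'],3),s['width'])
t=grab(env,'top','top3')
im=cv2.imread('pics/side3.png');im2=cv2.imread('pics/top3.png')
c=lambda i,x,y,w,h,k: cv2.resize(i[y:y+h,x:x+w],(w*k,h*k),interpolation=cv2.INTER_CUBIC)
cv2.imwrite('pics/c4.png',np.hstack([c(im,150,240,110,90,4),c(im2,162,146,60,60,6)]))  if 0 else cv2.imwrite('pics/c4.png',np.vstack([c(im,150,180,190,70,4)[:, :760],np.hstack([c(im,150,250,100,75,4),c(im2,160,142,72,60,5)])]) if 0 else np.hstack([c(im,150,250,90,75,5),cv2.resize(c(im2,160,146,64,60,5),(320,375))]))
```

```text
[ 0.3899 -0.211   0.113 ] [ 0.683  0.731 -0.001 -0.003] 0.06029190711887433
[ 0.3898 -0.2096  0.1148] [ 0.682  0.731 -0.001 -0.004] 0.06050363854667329
[ 0.3911 -0.2095  0.1176] [ 0.682  0.732 -0.    -0.003] 0.0598046661822128
```

View pics/c4.png

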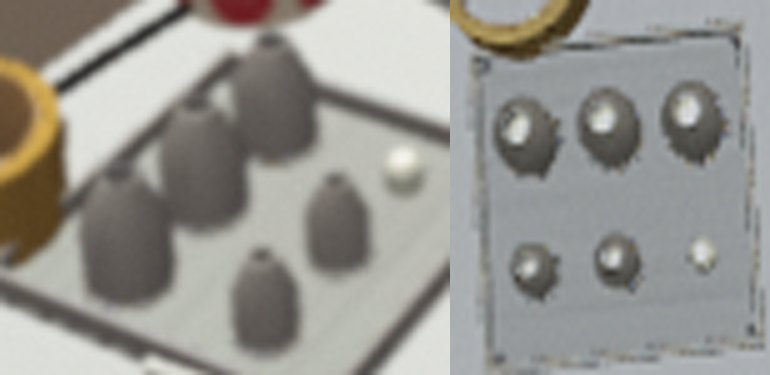

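The large nozzle stands seated on its post: the top row is full and its height matches the neighbours. The thin post at top crop (703,255) is still free. Next is the small nozzle.

Emit:
{"api": "arm_command", "payload": {"motion": [{"x": 0.0015,"y": 0,"z": -0.035,"rx": 0,"ry": 0,"rz": 0,"claw": 0.06},{"x": 0.0015,"y": 0,"z": -0.065,"rx": 0,"ry": 0,"rz": 0,"claw": 0.06},{"x": 0.0015,"y": 0,"z": -0.09,"rx": 0,"ry": 0,"rz": 0,"claw": 0.06},{"x": 0.0015,"y": 0,"z": -0.105,"rx": 0,"ry": 0,"rz": 0,"claw": 0.06},{"x": 0.0015,"y": 0,"z": -0.114,"rx": 0,"ry": 0,"rz": 0,"claw": 0.06}], "grip_force": 30}}

```text
time_s: 7.52
tcp_pos: [0.3945, -0.2094, 0.0054]
eef_rot: [0.681, 0.733, 0.0, 0.0]
contact_force: [-0.1, 0.5, 1.0]
width: 0.0603
gripper_force: 0.0
```

Emit:
{"api": "arm_command", "payload": {"motion": [{"x": 0,"y": 0,"z": 0,"rx": 0,"ry": 0,"rz": 0,"claw": 0.06},{"x": 0,"y": 0,"z": 0,"rx": 0,"ry": 0,"rz": 0,"claw": 0.06},{"x": 0,"y": 0,"z": 0,"rx": 0,"ry": 0,"rz": 0,"claw": 0.035},{"x": 0,"y": 0,"z": 0,"rx": 0,"ry": 0,"rz": 0,"claw": 0.02},{"x": 0,"y": 0,"z": 0,"rx": 0,"ry": 0,"rz": 0,"claw": 0.02}], "grip_force": 30}}

```text
time_s: 7.93
tcp_pos: [0.3948, -0.2106, 0.0066]
eef_rot: [0.681, 0.732, 0.0, 0.001]
contact_force: [-1.6, 1.1, 9.1]
width: 0.0245
gripper_force: 30.9
```

Emit:
{"api": "arm_command", "payload": {"motion": [{"x": 0,"y": 0,"z": 0,"rx": 0,"ry": 0,"rz": 0,"claw": 0.02},{"x": 0,"y": 0,"z": 0,"rx": 0,"ry": 0,"rz": 0,"claw": 0.02}], "grip_force": 30}}

```text
time_s: 8.1
tcp_pos: [0.3948, -0.2106, 0.0068]
eef_rot: [0.681, 0.732, 0.0, 0.001]
contact_force: [-0.5, 1.1, 5.7]
width: 0.025
gripper_force: 29.1
```

Emit:
{"api": "arm_command", "payload": {"motion": [{"x": 0,"y": 0,"z": 0.02,"rx": 0,"ry": 0,"rz": 0,"claw": 0.02},{"x": 0,"y": 0,"z": 0.05,"rx": 0,"ry": 0,"rz": 0,"claw": 0.02},{"x": 0,"y": 0,"z": 0.08,"rx": 0,"ry": 0,"rz": 0,"claw": 0.02},{"x": 0,"y": 0,"z": 0.115,"rx": 0,"ry": 0,"rz": 0,"claw": 0.02},{"x": 0,"y": 0.02,"z": 0.14,"rx": 0,"ry": 0,"rz": 0,"claw": 0.02}], "grip_force": 30}}

```text
time_s: 8.52
tcp_pos: [0.3944, -0.192, 0.1489]
eef_rot: [0.682, 0.731, 0.0, 0.002]
contact_force: [1.1, 0.0, -0.1]
width: 0.025
gripper_force: 29.7
```

Emit:
{"api": "arm_command", "payload": {"motion": [{"x": 0,"y": 0.035,"z": 0.01,"rx": 0,"ry": 0,"rz": 0,"claw": 0.02},{"x": 0,"y": 0.07,"z": 0.02,"rx": 0,"ry": 0,"rz": 0,"claw": 0.02},{"x": 0,"y": 0.105,"z": 0.02,"rx": 0,"ry": 0,"rz": 0,"claw": 0.02},{"x": 0,"y": 0.14,"z": 0.02,"rx": 0,"ry": 0,"rz": 0,"claw": 0.02},{"x": 0,"y": 0.175,"z": 0.02,"rx": 0,"ry": 0,"rz": 0,"claw": 0.02}], "grip_force": 30}}

```text
time_s: 8.93
tcp_pos: [0.3937, -0.0137, 0.1661]
eef_rot: [0.681, 0.732, 0.001, 0.001]
contact_force: [0.5, 0.4, -0.8]
width: 0.0251
gripper_force: 29.7
```

Emit:
{"api": "arm_command", "payload": {"motion": [{"x": 0.01,"y": 0.035,"z": 0,"rx": 0,"ry": 0,"rz": 0,"claw": 0.02},{"x": 0.02,"y": 0.07,"z": 0,"rx": 0,"ry": 0,"rz": 0,"claw": 0.02},{"x": 0.03,"y": 0.105,"z": 0,"rx": 0,"ry": 0,"rz": 0,"claw": 0.02},{"x": 0.04,"y": 0.14,"z": 0,"rx": 0,"ry": 0,"rz": 0,"claw": 0.02},{"x": 0.047,"y": 0.163,"z": -0.02,"rx": 0,"ry": 0,"rz": 0,"claw": 0.02}], "grip_force": 30}}

```text
time_s: 9.35
tcp_pos: [0.4432, 0.1513, 0.1493]
eef_rot: [0.681, 0.733, 0.004, 0.002]
contact_force: [0.8, -0.1, 0.6]
width: 0.0251
gripper_force: 29.7
```

Emit:
{"api": "arm_command", "payload": {"motion": [{"x": 0,"y": 0,"z": -0.03,"rx": 0,"ry": 0,"rz": 0,"claw": 0.02},{"x": 0,"y": 0,"z": -0.06,"rx": 0,"ry": 0,"rz": 0,"claw": 0.02},{"x": 0,"y": 0,"z": -0.08,"rx": 0,"ry": 0,"rz": 0,"claw": 0.02},{"x": 0,"y": 0,"z": -0.09,"rx": 0,"ry": 0,"rz": 0,"claw": 0.02},{"x": 0,"y": 0,"z": -0.09,"rx": 0,"ry": 0,"rz": 0,"claw": 0.02}], "grip_force": 30}}

```text
time_s: 9.77
tcp_pos: [0.4397, 0.1475, 0.0534]
eef_rot: [0.681, 0.732, -0.002, -0.001]
contact_force: [-1.0, 0.9, -0.9]
width: 0.0248
gripper_force: 29.7
```

Run:
```python
from h import *
from workcell import env
for i in range(4):
    f=grab(env,'side','side4');s=env.observe();print(np.round(s['tcp_pos'],4),np.round(s['contact_force'],1),s['width'])
p=s['tcp_pos'];x=proj(f,[p])[0].astype(int);x0,y0=x[0]-45,x[1]-35;im=cv2.imread('pics/side4.png')
a=im[y0:y0+80,x0:x0+90];cv2.imwrite('pics/c5.png',cv2.resize(a,None,fx=7,fy=7,interpolation=cv2.INTER_CUBIC));print(x0,y0)
for b in(p-[0,0,.0067],np.array([.4413,.1477,.003])):print(((edges(f,SN+b)[0]-[x0,y0])*7).round(1),((proj(f,[b,b+[0,0,.039],b+[0,0,.016]])-[x0,y0])*7).round(0).tolist())
```

```text
[0.4408 0.1477 0.0553] [-0.8  0.4  0.6] 0.02461104115635679
[0.4416 0.1479 0.0566] [ 0.3 -0.3  0.8] 0.0247897352128141
[0.4421 0.148  0.0571] [ 1.  -0.6 -0. ] 0.02496720332571111
[0.4422 0.148  0.0573] [ 0.4 -0.8  0.3] 0.02474455919263084
183 229
[318.8 227.4] [[320.0, 270.0], [317.0, 158.0], [319.0, 225.0]]
[326.1 361. ] [[327.0, 401.0], [324.0, 295.0], [326.0, 358.0]]
```

View pics/c5.png

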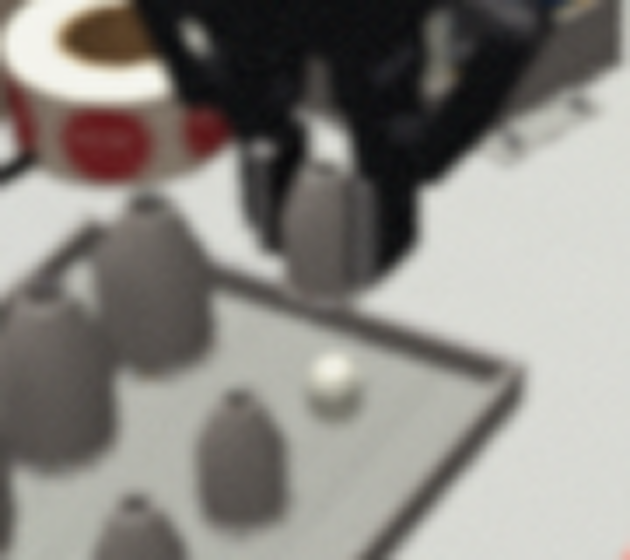

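Emit:
{"api": "arm_command", "payload": {"motion": [{"x": -0.001,"y": 0.0015,"z": -0.015,"rx": 0,"ry": 0,"rz": 0,"claw": 0.02},{"x": -0.001,"y": 0.0015,"z": -0.022,"rx": 0,"ry": 0,"rz": 0,"claw": 0.02},{"x": -0.001,"y": 0.0015,"z": -0.027,"rx": 0,"ry": 0,"rz": 0,"claw": 0.02},{"x": -0.001,"y": 0.0015,"z": -0.031,"rx": 0,"ry": 0,"rz": 0,"claw": 0.02},{"x": -0.001,"y": 0.0015,"z": -0.034,"rx": 0,"ry": 0,"rz": 0,"claw": 0.02}], "grip_force": 30}}

```text
time_s: 10.38
tcp_pos: [0.4401, 0.1494, 0.0214]
eef_rot: [0.681, 0.732, 0.0, 0.0]
contact_force: [-0.2, 0.6, 0.4]
width: 0.0247
gripper_force: 29.7
```

Emit:
{"api": "arm_command", "payload": {"motion": [{"x": 0,"y": 0,"z": -0.003,"rx": 0,"ry": 0,"rz": 0,"claw": 0.02},{"x": 0,"y": 0,"z": -0.007,"rx": 0,"ry": 0,"rz": 0,"claw": 0.02},{"x": 0,"y": 0,"z": -0.011,"rx": 0,"ry": 0,"rz": 0,"claw": 0.02},{"x": 0,"y": 0,"z": -0.014,"rx": 0,"ry": 0,"rz": 0,"claw": 0.02},{"x": 0,"y": 0,"z": -0.014,"rx": 0,"ry": 0,"rz": 0,"claw": 0.02}], "grip_force": 30}}

```text
time_s: 10.8
tcp_pos: [0.4404, 0.1496, 0.0095]
eef_rot: [0.681, 0.732, 0.0, 0.0]
contact_force: [-10.2, -3.6, 19.9]
width: 0.025
gripper_force: 31.5
```

Emit:
{"api": "arm_command", "payload": {"motion": [{"x": 0,"y": 0,"z": 0.001,"rx": 0,"ry": 0,"rz": 0,"claw": 0.042},{"x": 0,"y": 0,"z": 0.001,"rx": 0,"ry": 0,"rz": 0,"claw": 0.042},{"x": 0,"y": 0,"z": 0.001,"rx": 0,"ry": 0,"rz": 0,"claw": 0.042},{"x": 0,"y": 0,"z": 0.02,"rx": 0,"ry": 0,"rz": 0,"claw": 0.042},{"x": 0,"y": 0,"z": 0.05,"rx": 0,"ry": 0,"rz": 0,"claw": 0.042}], "grip_force": 60}}

```text
time_s: 11.22
tcp_pos: [0.4375, 0.1487, 0.0545]
eef_rot: [0.681, 0.732, -0.003, -0.002]
contact_force: [-0.0, -0.1, 0.4]
width: 0.0419
gripper_force: 0.0
```

Emit:
{"api": "arm_command", "payload": {"motion": [{"x": 0,"y": 0,"z": 0.035,"rx": 0,"ry": 0,"rz": 0,"claw": 0.06},{"x": 0,"y": 0,"z": 0.07,"rx": 0,"ry": 0,"rz": 0,"claw": 0.08},{"x": 0,"y": 0,"z": 0.105,"rx": 0,"ry": 0,"rz": 0,"claw": 0.08},{"x": 0,"y": 0,"z": 0.14,"rx": 0,"ry": 0,"rz": 0,"claw": 0.08},{"x": 0.01,"y": -0.02,"z": 0.15,"rx": 0,"ry": 0,"rz": 0,"claw": 0.08}], "grip_force": 60}}

```text
time_s: 11.63
tcp_pos: [0.4509, 0.1315, 0.2133]
eef_rot: [0.68, 0.733, 0.004, 0.002]
contact_force: [1.7, -0.1, -0.0]
width: 0.0802
gripper_force: 0.0
```

Emit:
{"api": "arm_command", "payload": {"motion": [{"x": 0.015,"y": -0.032,"z": 0,"rx": 0,"ry": 0,"rz": 0,"claw": 0.08},{"x": 0.03,"y": -0.064,"z": 0,"rx": 0,"ry": 0,"rz": 0,"claw": 0.08},{"x": 0.045,"y": -0.096,"z": 0,"rx": 0,"ry": 0,"rz": 0,"claw": 0.08},{"x": 0.06,"y": -0.128,"z": 0,"rx": 0,"ry": 0,"rz": 0,"claw": 0.08},{"x": 0.074,"y": -0.154,"z": 0,"rx": 0,"ry": 0,"rz": 0,"claw": 0.08}], "grip_force": 60}}

```text
time_s: 12.05
tcp_pos: [0.5244, -0.0269, 0.2068]
eef_rot: [0.682, 0.732, -0.0, -0.0]
contact_force: [-1.5, 0.2, -0.3]
width: 0.08
gripper_force: 0.0
```

Run:
```python
from h import *
from workcell import env
for i in range(5):
    f=grab(env,'side','side5');s=env.observe();print(np.round(s['tcp_pos'],4),np.round(s['contact_force'],1),s['width'],np.round(s['qpos'],2))
im=cv2.imread('pics/side5.png')
c=lambda i,x,y,w,h,k: cv2.resize(i[y:y+h,x:x+w],(w*k,h*k),interpolation=cv2.INTER_CUBIC)
cv2.imwrite('pics/c6.png',np.vstack([c(im,160,255,120,60,5),c(im,190,135,120,60,5)]))
print(((proj(f,[s['tcp_pos']])-[190,135])*5+[0,300]).round())
```

```text
[ 0.5258 -0.0306  0.2063] [-1.  -3.6 -1.3] 0.08018648170285711 [-0.13  0.07  1.44 -0.    1.64 -0.19]
[ 0.5248 -0.0281  0.2062] [ 0.  -0.5  0.1] 0.08025159713040782 [-0.12  0.06  1.44 -0.    1.64 -0.19]
[ 0.5242 -0.0263  0.2063] [-0.1  1.5 -0.7] 0.07994658963145602 [-0.12  0.06  1.44  0.    1.64 -0.19]
[ 0.5239 -0.025   0.2065] [-0.4  0.5 -0. ] 0.07975747562817856 [-0.12  0.06  1.44  0.    1.64 -0.19]
[ 0.5237 -0.0243  0.2068] [-0.   0.6 -0.1] 0.07993128762843112 [-0.12  0.06  1.44  0.    1.64 -0.19]
[[263. 420.]]
```

View pics/c6.png

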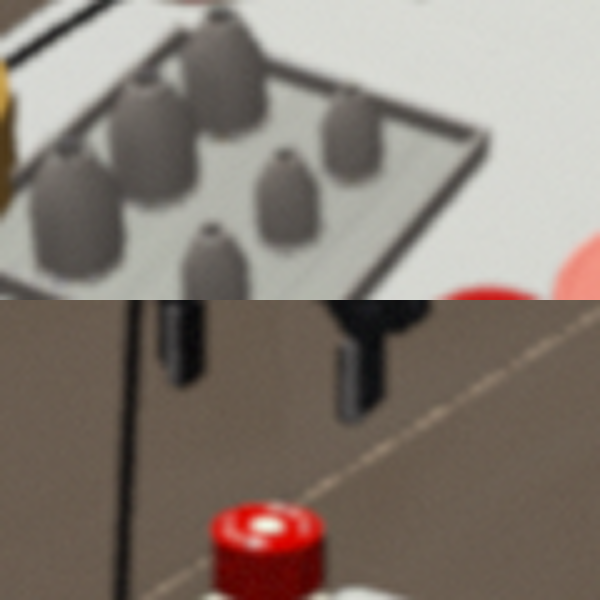

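Both nozzles are seated level with their neighbours, at crop (222,70) and (352,135). The open fingers straddle the cap at (268,550). Going down to grip it.

Emit:
{"api": "arm_command", "payload": {"motion": [{"x": 0.001,"y": 0,"z": -0.03,"rx": 0,"ry": 0,"rz": 0,"claw": 0.08},{"x": 0.001,"y": 0,"z": -0.055,"rx": 0,"ry": 0,"rz": 0,"claw": 0.08},{"x": 0.001,"y": 0,"z": -0.07,"rx": 0,"ry": 0,"rz": 0,"claw": 0.08},{"x": 0.001,"y": 0,"z": -0.08,"rx": 0,"ry": 0,"rz": 0,"claw": 0.08},{"x": 0.001,"y": 0,"z": -0.086,"rx": 0,"ry": 0,"rz": 0,"claw": 0.08}], "grip_force": 60}}

```text
time_s: 12.72
tcp_pos: [0.5243, -0.0236, 0.1201]
eef_rot: [0.681, 0.733, -0.0, -0.001]
contact_force: [0.3, -0.7, 0.1]
width: 0.0803
gripper_force: 0.0
```

Emit:
{"api": "arm_command", "payload": {"motion": [{"x": 0,"y": 0,"z": 0,"rx": 0,"ry": 0,"rz": 0,"claw": 0.08},{"x": 0,"y": 0,"z": 0,"rx": 0,"ry": 0,"rz": 0,"claw": 0.065},{"x": 0,"y": 0,"z": 0,"rx": 0,"ry": 0,"rz": 0,"claw": 0.056},{"x": 0,"y": 0,"z": 0,"rx": 0,"ry": 0,"rz": 0,"claw": 0.045},{"x": 0,"y": 0,"z": 0,"rx": 0,"ry": 0,"rz": 0,"claw": 0.045}], "grip_force": 60}}

```text
time_s: 13.13
tcp_pos: [0.5254, -0.0246, 0.123]
eef_rot: [0.681, 0.732, 0.001, 0.001]
contact_force: [-3.3, 1.0, 6.2]
width: 0.0504
gripper_force: 61.5
```

Emit:
{"api": "arm_command", "payload": {"motion": [{"x": 0,"y": 0,"z": 0,"rx": 0,"ry": 0,"rz": 0,"claw": 0.045},{"x": 0,"y": 0,"z": 0,"rx": 0,"ry": 0,"rz": 0,"claw": 0.045},{"x": 0,"y": 0,"z": 0,"rx": 0,"ry": 0,"rz": 0,"claw": 0.045}], "grip_force": 60}}

```text
time_s: 13.38
tcp_pos: [0.5255, -0.0246, 0.123]
eef_rot: [0.681, 0.732, 0.001, 0.001]
contact_force: [-3.7, 1.3, 5.2]
width: 0.0507
gripper_force: 61.5
```

Emit:
{"api": "arm_command", "payload": {"motion": [{"x": 0,"y": 0,"z": -0.001,"rx": 0,"ry": 0,"rz": 0,"claw": 0.045},{"x": 0,"y": 0,"z": -0.002,"rx": 0,"ry": 0,"rz": 0,"claw": 0.045},{"x": 0,"y": 0,"z": -0.003,"rx": 0,"ry": 0,"rz": 0,"claw": 0.045},{"x": 0,"y": 0,"z": -0.003,"rx": 0,"ry": 0,"rz": 0,"claw": 0.045}], "grip_force": 60}}

```text
time_s: 13.72
tcp_pos: [0.5255, -0.0246, 0.1204]
eef_rot: [0.681, 0.732, 0.001, 0.001]
contact_force: [-5.1, 2.5, 10.1]
width: 0.0505
gripper_force: 61.6
```

Emit:
{"api": "arm_command", "payload": {"motion": [{"x": 0,"y": 0,"z": -0.001,"rx": 0,"ry": 0,"rz": 0,"claw": 0.045},{"x": 0,"y": 0,"z": -0.002,"rx": 0,"ry": 0,"rz": 0,"claw": 0.045},{"x": 0,"y": 0,"z": -0.002,"rx": 0,"ry": 0,"rz": 0,"claw": 0.045},{"x": 0,"y": 0,"z": -0.002,"rx": 0,"ry": 0,"rz": 0,"claw": 0.045}], "grip_force": 60}}

```text
time_s: 14.05
tcp_pos: [0.5256, -0.0246, 0.1188]
eef_rot: [0.681, 0.732, 0.001, 0.001]
contact_force: [-5.3, 0.9, 10.8]
width: 0.0507
gripper_force: 61.8
```

Emit:
{"api": "arm_command", "payload": {"motion": [{"x": 0,"y": 0,"z": -0.001,"rx": 0,"ry": 0,"rz": 0,"claw": 0.045},{"x": 0,"y": 0,"z": -0.0016,"rx": 0,"ry": 0,"rz": 0,"claw": 0.045},{"x": 0,"y": 0,"z": -0.0016,"rx": 0,"ry": 0,"rz": 0,"claw": 0.045},{"x": 0,"y": 0,"z": -0.0016,"rx": 0,"ry": 0,"rz": 0,"claw": 0.045}], "grip_force": 60}}

```text
time_s: 14.38
tcp_pos: [0.5256, -0.0246, 0.1175]
eef_rot: [0.681, 0.732, 0.001, 0.001]
contact_force: [-5.5, 2.4, 11.8]
width: 0.0504
gripper_force: 61.9
```

Run:
```python
from h import *
from workcell import env
F=[];Z=[]
for i in range(6):
    f=env.grab_frame('side');s=env.observe();F.append(s['contact_force']);Z.append(s['tcp_pos'][2])
print(np.round(F,1),np.round(Z,4),s['ft_torque'])
```

```text
[[-6.6  1.4 12. ]
 [-5.7  1.4 11.9]
 [-5.8  1.  11.9]
 [-6.2  1.8 11.3]
 [-6.2  1.2 11.9]
 [-6.2  1.3 12.1]] [0.1175 0.1175 0.1175 0.1175 0.1175 0.1175] [0.22863491 0.98635678 0.04748775]
```

Emit:
{"api": "arm_command", "payload": {"motion": [{"x": -0.0005,"y": 0,"z": -0.0006,"rx": 0,"ry": 0,"rz": 0,"claw": 0.045},{"x": -0.0005,"y": 0,"z": -0.0006,"rx": 0,"ry": 0,"rz": 0.05,"claw": 0.045},{"x": -0.0005,"y": 0,"z": -0.0006,"rx": 0,"ry": 0,"rz": 0.1,"claw": 0.045},{"x": -0.0005,"y": 0,"z": -0.0006,"rx": 0,"ry": 0,"rz": 0.15,"claw": 0.045},{"x": -0.0005,"y": 0,"z": -0.0006,"rx": 0,"ry": 0,"rz": 0.2,"claw": 0.045}], "grip_force": 60}}

```text
time_s: 15.1
tcp_pos: [0.5264, -0.0248, 0.1176]
eef_rot: [0.604, 0.797, 0.002, 0.003]
contact_force: [-1.0, 0.7, 11.6]
width: 0.0501
gripper_force: 62.0
```

Run:
```python
from h import *
from workcell import env
for i in range(2):
    f=grab(env,'side','side6');s=env.observe();print(s['contact_force'].round(1),s['tcp_pos'].round(4),s['ft_torque'].round(2),s['eef_rot'].round(3))
```

```text
[-1.2 -0.1 11.9] [ 0.5264 -0.0248  0.1176] [ 0.14  0.2  -0.03] [0.602 0.798 0.002 0.003]
[-1.6 -0.1 12.1] [ 0.5264 -0.0248  0.1176] [0.06 0.19 0.03] [0.604 0.797 0.002 0.003]
```

Emit:
{"api": "arm_command", "payload": {"motion": [{"x": 0,"y": 0,"z": -0.0004,"rx": 0,"ry": 0,"rz": 0.06,"claw": 0.045},{"x": 0,"y": 0,"z": -0.0004,"rx": 0,"ry": 0,"rz": 0.12,"claw": 0.045},{"x": 0,"y": 0,"z": -0.0004,"rx": 0,"ry": 0,"rz": 0.18,"claw": 0.045},{"x": 0,"y": 0,"z": -0.0004,"rx": 0,"ry": 0,"rz": 0.24,"claw": 0.045},{"x": 0,"y": 0,"z": -0.0004,"rx": 0,"ry": 0,"rz": 0.3,"claw": 0.045}], "grip_force": 60}}

```text
time_s: 15.62
tcp_pos: [0.5267, -0.0248, 0.1175]
eef_rot: [0.478, 0.879, 0.002, 0.004]
contact_force: [0.2, 1.1, 11.4]
width: 0.0503
gripper_force: 62.0
```

Run:
```python
from h import *
from workcell import env
s=env.observe();print(s['contact_force'].round(1),s['tcp_pos'].round(4),s['ft_torque'].round(2),s['eef_rot'].round(3))
```

```text
[ 0.2  1.1 11.4] [ 0.5267 -0.0248  0.1175] [ 0.16  0.03 -0.04] [0.478 0.879 0.002 0.004]
```

Turning freely at about 12 N press. I'll turn the remaining 0.55 rad.

Emit:
{"api": "arm_command", "payload": {"motion": [{"x": 0,"y": 0,"z": -0.0003,"rx": 0,"ry": 0,"rz": 0.06,"claw": 0.045},{"x": 0,"y": 0,"z": -0.0003,"rx": 0,"ry": 0,"rz": 0.12,"claw": 0.045},{"x": 0,"y": 0,"z": -0.0003,"rx": 0,"ry": 0,"rz": 0.18,"claw": 0.045},{"x": 0,"y": 0,"z": -0.0003,"rx": 0,"ry": 0,"rz": 0.24,"claw": 0.045},{"x": 0,"y": 0,"z": -0.0003,"rx": 0,"ry": 0,"rz": 0.28,"claw": 0.045}], "grip_force": 60}}

```text
time_s: 16.03
tcp_pos: [0.5268, -0.0247, 0.1173]
eef_rot: [0.35, 0.937, 0.001, 0.004]
contact_force: [1.5, 1.4, 12.2]
width: 0.0503
gripper_force: 62.0
```

Emit:
{"api": "arm_command", "payload": {"motion": [{"x": 0,"y": 0,"z": 0,"rx": 0,"ry": 0,"rz": 0.06,"claw": 0.045},{"x": 0,"y": 0,"z": 0,"rx": 0,"ry": 0,"rz": 0.12,"claw": 0.045},{"x": 0,"y": 0,"z": 0,"rx": 0,"ry": 0,"rz": 0.18,"claw": 0.045},{"x": 0,"y": 0,"z": 0,"rx": 0,"ry": 0,"rz": 0.24,"claw": 0.045},{"x": 0,"y": 0,"z": 0,"rx": 0,"ry": 0,"rz": 0.28,"claw": 0.045}], "grip_force": 60}}

```text
time_s: 16.45
tcp_pos: [0.5268, -0.0246, 0.1172]
eef_rot: [0.216, 0.976, 0.001, 0.004]
contact_force: [0.8, 1.5, 11.5]
width: 0.0505
gripper_force: 62.0
```

Run:
```python
from h import *
from workcell import env
for i in range(3):
    f=grab(env,'side','side7');s=env.observe();print(s['contact_force'].round(1),s['tcp_pos'].round(4),s['ft_torque'].round(2),s['eef_rot'].round(3),s['width'])
```

```text
[ 1.1  0.7 11.9] [ 0.5268 -0.0247  0.1172] [ 0.2  -0.04  0.05] [0.215 0.977 0.001 0.004] 0.05048399231267001
[ 1.4  1.1 12.2] [ 0.5268 -0.0247  0.1173] [ 0.23 -0.04  0.12] [0.217 0.976 0.001 0.004] 0.05024892091486011
[ 0.2  1.  12.4] [ 0.5268 -0.0246  0.1172] [ 0.25 -0.01  0.12] [0.217 0.976 0.001 0.004] 0.05049369962381888
```

Emit:
{"api": "arm_command", "payload": {"motion": [{"x": 0,"y": 0,"z": 0.003,"rx": 0,"ry": 0,"rz": 0,"claw": 0.045},{"x": 0,"y": 0,"z": 0.006,"rx": 0,"ry": 0,"rz": 0,"claw": 0.045},{"x": 0,"y": 0,"z": 0.01,"rx": 0,"ry": 0,"rz": 0,"claw": 0.045},{"x": 0,"y": 0,"z": 0.014,"rx": 0,"ry": 0,"rz": 0,"claw": 0.045},{"x": 0,"y": 0,"z": 0.014,"rx": 0,"ry": 0,"rz": 0,"claw": 0.045}], "grip_force": 60}}

```text
time_s: 17.02
tcp_pos: [0.5255, -0.0245, 0.129]
eef_rot: [0.218, 0.976, 0.001, 0.002]
contact_force: [3.2, 1.7, 1.9]
width: 0.0502
gripper_force: 62.5
```

Emit:
{"api": "arm_command", "payload": {"motion": [{"x": 0,"y": 0,"z": 0.012,"rx": 0,"ry": 0,"rz": 0,"claw": 0.045},{"x": 0,"y": 0,"z": 0.03,"rx": 0,"ry": 0,"rz": 0,"claw": 0.045},{"x": 0,"y": 0,"z": 0.055,"rx": 0,"ry": 0,"rz": 0,"claw": 0.045},{"x": 0,"y": 0,"z": 0.08,"rx": 0,"ry": 0,"rz": 0,"claw": 0.045},{"x": 0,"y": 0,"z": 0.098,"rx": 0,"ry": 0,"rz": 0,"claw": 0.045}], "grip_force": 60}}

```text
time_s: 17.43
tcp_pos: [0.5242, -0.0248, 0.2279]
eef_rot: [0.218, 0.976, -0.0, 0.0]
contact_force: [0.9, 0.0, -0.8]
width: 0.0508
gripper_force: 62.6
```

Emit:
{"api": "arm_command", "payload": {"motion": [{"x": 0.001,"y": 0,"z": 0,"rx": 0,"ry": 0,"rz": 0,"claw": 0.045},{"x": 0.001,"y": 0,"z": 0,"rx": 0,"ry": 0,"rz": 0,"claw": 0.045},{"x": 0.001,"y": 0,"z": 0,"rx": 0,"ry": 0,"rz": 0,"claw": 0.045},{"x": 0.001,"y": 0,"z": 0,"rx": 0,"ry": 0,"rz": 0,"claw": 0.045},{"x": 0.001,"y": 0,"z": 0,"rx": 0,"ry": 0,"rz": 0,"claw": 0.045}], "grip_force": 60}}

```text
time_s: 17.85
tcp_pos: [0.5248, -0.0246, 0.2238]
eef_rot: [0.218, 0.976, -0.0, -0.001]
contact_force: [0.8, 0.3, -0.4]
width: 0.0503
gripper_force: 62.6
```

Run:
```python
from h import *
from workcell import env
for i in range(4):
    f=grab(env,'side','side8');s=env.observe();print(s['contact_force'].round(1),s['tcp_pos'].round(4),s['eef_rot'].round(3),s['width'],s['joint_vel'].round(3).max())
im=cv2.imread('pics/side8.png');cv2.imwrite('pics/c7.png',cv2.resize(im[110:330,140:360],None,fx=2.7,fy=2.7,interpolation=cv2.INTER_CUBIC))
```

```text
[-0.1  0.6 -1. ] [ 0.525  -0.0246  0.2241] [ 0.218  0.976 -0.    -0.001] 0.05030001790245911 0.0
[-1.1 -0.7  0.1] [ 0.5251 -0.0246  0.2245] [ 0.218  0.976 -0.    -0.001] 0.05048184621271159 0.003
[0.1 0.4 0.4] [ 0.5252 -0.0246  0.2247] [ 0.218  0.976 -0.    -0.001] 0.05022615514267326 0.001
[-0.  -0.4 -0.6] [ 0.5253 -0.0246  0.2249] [ 0.218  0.976 -0.    -0.   ] 0.050824845073934435 0.001
```

View pics/c7.png

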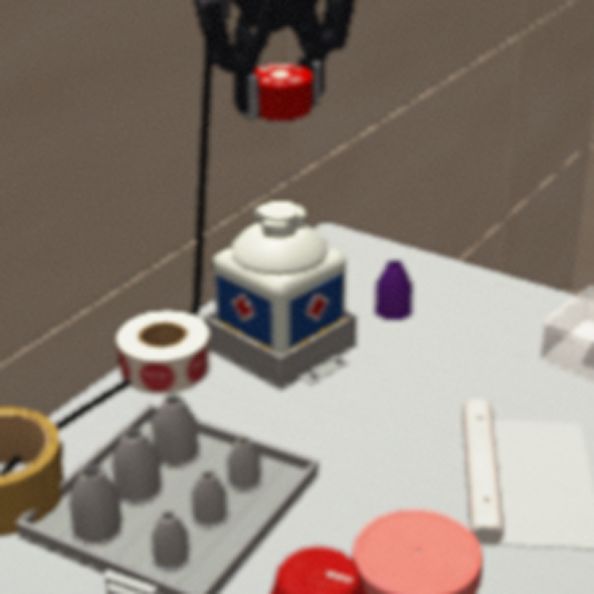

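The cap is off and held level at crop (283,92), above the open neck at (280,215). The bottle is upright and all six nozzles are racked. A small trim up, then I'll hand in.

Emit:
{"api": "arm_command", "payload": {"motion": [{"x": 0.0005,"y": 0,"z": 0.003,"rx": 0,"ry": 0,"rz": 0,"claw": 0.045},{"x": 0.0005,"y": 0,"z": 0.006,"rx": 0,"ry": 0,"rz": 0,"claw": 0.045},{"x": 0.0005,"y": 0,"z": 0.007,"rx": 0,"ry": 0,"rz": 0,"claw": 0.045},{"x": 0.0005,"y": 0,"z": 0.007,"rx": 0,"ry": 0,"rz": 0,"claw": 0.045},{"x": 0.0005,"y": 0,"z": 0.007,"rx": 0,"ry": 0,"rz": 0,"claw": 0.045}], "grip_force": 60}}

```text
time_s: 18.47
tcp_pos: [0.526, -0.0246, 0.2326]
eef_rot: [0.218, 0.976, 0.0, 0.0]
contact_force: [0.4, 0.2, -0.7]
width: 0.0503
gripper_force: 62.6
```

```bash
python3 -c "
from workcell import env
print(env.observe()['tcp_pos']);print(env.close_job())"
```

```text
[ 0.52602029 -0.02460816  0.23263286]
the job is handed in; nothing more can be done
None
```

The job is handed in at 18.5 s: both stray nozzles are seated on their own posts, and the cap is off and held level about 10 cm above the open neck, with the bottle upright in its holder.

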